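Click the weekly pill dispenser on to the orange compartment

TASK

The weekly pill dispenser on the bathroom counter is still showing an earlier day in its open window. With a light fingertip on the lugs round its edge, flick the wheel on clockwise (seen from above) until the orange compartment has clicked home in the open window, and no further. Leave the dispenser standing where it is and the bottles and jar around it undisturbed; nothing is to be gripped or picked up.

Things in the scene. Friction and masses are not known exactly. Their poses are not given: they have to be found in the camera images.
- dispenser: Round weekly pill dispenser, about 0.65 kg, loose on rubber feet (slides if pushed with over about 3 N). White base 102 mm across; above it the teal wheel of 8 wedge-shaped compartments; over that a fixed clear cover 100 mm across, top 42 mm up, with one open wedge-shaped window with blue edges. Origin: centre of the underside, on the wheel's axis. z up; the window lies towards its -x.
- dose_wheel (a joint): Angle of the wheel, rad, growing clockwise seen from above; 0 = orange compartment in the window. It rests by itself at clicks 0.785 rad (45 degrees) apart; 1 to 2 N at the edge takes it out of a click, and past half-way it snaps on to the next and stays. At the start it stands 2, 3 or 4 clicks short of 0 (about -1.57, -2.36 or -3.14).
- lug (a point): Centre of the teal lug just counterclockwise of the orange compartment, turning with the wheel. 8 such lugs, 45 degrees apart, one at each compartment wall: upright round posts 8 mm wide, centres 57.5 mm from the axis, 7 mm proud of the wheel's 109 mm rim, 20 to 37 mm above the counter, 37 mm clear between neighbours. The robot's side of the rim is free of other things.
- axis_top (a point): Centre of the blue hub cap on the wheel's axis, top of the dispenser, 45 mm above the counter.
- window (a point): Centre of the open window in the clear cover, 35 mm from the wheel's axis, 40 mm above the counter.
- orange_cup (a point): Middle of the floor of the orange compartment (orange floor and orange outer wall, two red capsules in it; the other compartments are pale with white or yellow tablets or empty), 35 mm from the wheel's axis, 23 mm above the counter; turns with the wheel and lies under the window when the job is done.
- soap_pump: Bystander, loose: cream soap dispenser with black pump head, 64 mm across, 139 mm tall. Origin: centre of the underside.
- cotton_jar: Bystander, loose: clear jar of cotton balls with steel lid, 72 mm across, 84 mm tall. Origin: centre of the underside.
- bottle_green: Bystander, loose: small green toiletry bottle with steel cap, 29 mm across, 67 mm tall. Origin: centre of the underside.
- bottle_amber: Bystander, loose: small yellow toiletry bottle with steel cap, 29 mm across, 67 mm tall. Origin: centre of the underside.

How it is judged:
By the outcome, as a careful person would: the job done as asked, in the order asked, and still so for the second after the job is handed in, with the robot touching nothing.
It also fails if it takes over 61 s, if anything falls off the work surface, if the arm or the gripper's body presses on something with over 40 N, if the wrist force passes 120 N, or if a joint passes its speed limit or range.

ROBOT

A 6-joint arm with a two-finger parallel gripper is mounted at the origin on the work surface. World frame = base frame: x ahead of the robot, y to its left, z up, the work surface at z = 0. Lengths are in m, angles in rad, forces in N, time in s.
With the tool pointing down it reaches from about 0.35 to 0.975 m from the base axis. Payload 17.4 kg.
Tool frame: the origin (TCP) lies midway between the tips of the shut fingers; the grasp point (between the pads) lies 19 mm behind it (grip_depth is the distance from the TCP to the grasp point, in m); z points along the fingers, y is the line along which they close (so a half turn about z gives the same grasp; the last joint's range is limited). The gripper opens to 85 mm and grips with 20 to 120 N. Pads are 22 mm wide; open, the fingers measure 114 mm over their backs; the gripper's body (76 mm by 85 mm) begins 54 mm behind the grasp point. The pads swing forward as they close: fully open they stand 13 mm farther back than shut.
Start: joints at [1.142, 0.116, 1.442, -0, 1.584, -0.038], TCP at [0.257, 0.624, 0.231] pointing down, gripper open.
Joint ranges: [-2.83, 2.83], [-0.83, 2.19], [0.07, 2.5], [-1.14, 4.28], [0.01, 3], [-2.97, 2.97]. Speed limits (rad/s): [1.89, 1.89, 2.22, 3.14, 3.14, 3.14].

INTERFACE

Orientations are given as a unit quaternion [w, x, y, z].
In Python, from plant import state, capture, sign_off, grip_depth gives the robot as it stands.
- The arm moves only by the tool move_arm, never from a script. Its argument "targets" is one flat list of numbers, 5 for each row, row after row: the gripper's target within -1 to 1 (shut at 1, half-way at 0, fully open at -1), then the shift along the world's x, y, z in cm, then the turn about the world's z in rad. A call has 1 to 20 rows; each row is the pose to reach, as a shift and turn from the pose commanded when the call began; what a row does not reach only later rows make up. A row lasts 1/8 s, in which the tool goes at most 62.5 mm and 10.7 degrees, less where a joint would pass 70% of its speed; a pose out of reach is approached as far as the arm can. A call with a gripper value outside its range is refused whole. The fingers move at their own pace and stop on an object; "grip_force" is the grip in N (left out, the last holds). Time passes only in rows, so rows that repeat a pose let the fingers close. It gives the time, the measured TCP pose, the force, the opening and the grip force at its end, in the units of the state.
- state(): the state, without advancing time (a new reading comes with each control period).
- capture(name): name is "scene" or "side" or "wrist"; returns a dict with "frame" (400x640x3 uint8, red, green, blue), "z_map" (400x640 float32, m along the optical axis (not along the pixel's ray), 0 where there is no reading), "camera_matrix" (3x3 intrinsics, pixels), "R" (3x3) and "t" (3): a world point X has camera coordinates R X + t. Camera axes: x right, y down, z forward; pixel columns grow to the right and rows downward; lengths in m; the calibration is good to about 2 mm. The wrist camera is an equidistant fisheye: a pixel r from the principal point sees the ray r / f radians off the axis. A picture is of the moment at which its call begins.
- sign_off(): hands the job in; it is judged then, once.
The state is a dict: "time_s": time; "q": joint angles; "dq": joint speeds; "tau": joint torques, N m; "position": TCP position; "tool_rot": TCP orientation; "wrist_force": force on the tool from outside, world axes, zero at the start; "wrist_torque": the same for the moment, N m; "gripper_width": finger opening in m; "finger_force": force on a finger pad.
Only numpy, scipy, OpenCV 4.12 (cv2) and the standard library are available. Lean on these libraries where they do the work, as an engineer would, in place of code of your own. Each camera call takes 0.05 s, during which the arm holds its last target. There are 200 camera calls.

## Working session

There is one attempt and no reset: what is moved stays moved. The work goes in short steps, Python scripts to look and compute and a tool call to move; the robot and the scene stay as the last step left them, time stands still between calls to the robot, and variables do not carry over. Pictures are saved under pics/ and viewed, at most 13 in all, crops included, and the job is handed in when it is done.

Besides the shell and the picture viewer there is one more tool, called after "Emit:" by a JSON object that holds its "api" and its "payload", one argument or row to a line. move_arm: Moves the arm, as the interface text tells. Its arguments: {"type":"object","properties":{"targets":{"type":"array","items":{"type":"number"}},"grip_force":{"type":"number"}},"required":["targets"]}

```bash
mkdir -p pics; cat > h.py <<'E'
import numpy as np,cv2
from plant import state,capture,sign_off,grip_depth
def pt(c,u,v,z=None):
    K=c["camera_matrix"];d=np.linalg.inv(K)@[u,v,1];R,t=c["R"],c["t"]
    o=-R.T@t;r=R.T@d
    if z is None: return o+r*c["z_map"][int(v),int(u)]
    return o+r*(z-o[2])/r[2]
def save(c,n,crop=None,s=1):
    f=c["frame"][:,:,::-1]
    if crop: a,b,w,h=crop;f=f[b:b+h,a:a+w]
    cv2.imwrite("pics/"+n,cv2.resize(f,None,fx=s,fy=s,interpolation=cv2.INTER_CUBIC))
E
python3 - <<'E'
from h import *
a=capture("scene");b=capture("side")
save(a,"a.png");save(b,"b.png")
np.savez("a.npz",**a);np.savez("b.npz",**b)
print(state(),grip_depth)
for c in(a,b):print(c["R"],c["t"],c["camera_matrix"])
E
```

```text
{'time_s': 0.1, 'q': array([ 1.14219896e+00,  1.16421763e-01,  1.44220417e+00, -4.35129142e-07,
        1.58396988e+00, -3.78383989e-02]), 'dq': array([-2.17246949e-03, -1.85325868e-03, -1.53378420e-03,  1.06055774e-03,
        3.83197404e-04,  1.32798317e-05]), 'tau': array([ 1.26331586e-03, -7.33673644e+01, -6.33789396e+01,  5.28539158e-05,
        5.32660430e-03, -6.83257781e-05]), 'position': array([0.25706437, 0.62395453, 0.23064341]), 'tool_rot': array([-1.15707849e-04,  1.94138789e-01,  9.80973944e-01, -4.88049751e-04]), 'wrist_force': array([-0.1876246 , -0.01869373,  0.09332014]), 'wrist_torque': array([ 0.00299188,  0.00605234, -0.05338307]), 'finger_force': 0.0, 'gripper_width': 0.08556383635116241} 0.0187
[[ 0.83040658  0.55681136 -0.01964766]
 [ 0.36664798 -0.57267678 -0.73321932]
 [-0.4195166   0.60166637 -0.67970832]] [-0.57512599 -0.18340141  1.08844228] [[440.73735315   0.         321.55919316]
 [  0.         440.73735315 203.0385767 ]
 [  0.           0.           1.        ]]
[[-0.82110671 -0.57073774  0.0064965 ]
 [-0.42462696  0.60321568 -0.6751465 ]
 [ 0.3814128  -0.5571259  -0.73765507]] [0.53527239 0.29580194 0.54251957] [[432.56651748   0.         316.25122349]
 [  0.         432.56651748 201.22050777]
 [  0.           0.           1.        ]]
```

View pics/a.png

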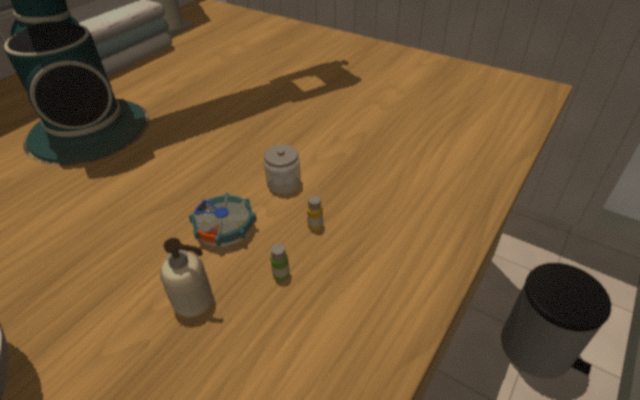

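View pics/b.png

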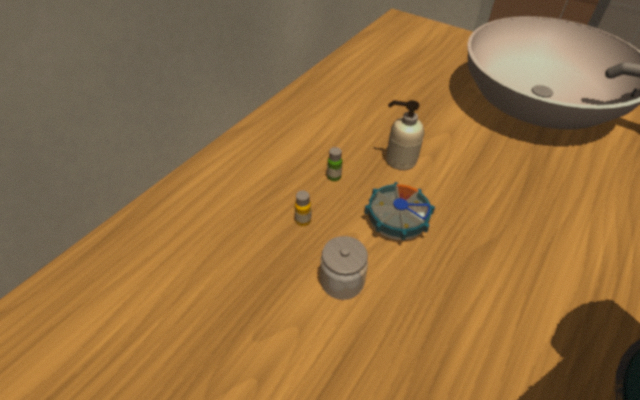

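The scene view shows the dispenser at about (222,215), with orange at (207,236) and the window's blue edges around (205,210). The side view has the hub at (401,204), orange at (408,191) and the window at about (420,208).

```bash
python3 - <<'E'
from h import *
a=dict(np.load("a.npz"));b=dict(np.load("b.npz"))
f=np.hstack([cv2.resize(x,(400,400),interpolation=cv2.INTER_CUBIC) for x in (a["frame"][180:260,182:262,::-1],b["frame"][170:250,360:440,::-1])])
cv2.imwrite("pics/c.png",cv2.convertScaleAbs(f,alpha=1.5))
print(pt(a,222,212,.045),pt(b,401,204,.045),pt(a,222,212),pt(b,401,204))
for n,c,u,v,z in[("soap",a,176,243,.139),("jar",a,282,151,.084),("jar",b,345,247,.084),("soap",b,413,105,.139),("green",a,279,248,.067),("green",b,335,152,.067),("amber",a,315,200,.067),("amber",b,303,195,.067)]:print(n,pt(c,u,v,z).round(3))
E
```

```text
[ 0.5244236  -0.07035827  0.045     ] [ 0.52034638 -0.06578702  0.045     ] [ 0.5244737  -0.07039705  0.04505766] [ 0.52088512 -0.06743202  0.04316788]
soap [ 0.595 -0.215  0.139]
jar [0.538 0.094 0.084]
jar [0.537 0.093 0.084]
soap [ 0.586 -0.21   0.139]
green [ 0.678 -0.097  0.067]
green [ 0.674 -0.092  0.067]
amber [0.662 0.027 0.067]
amber [0.658 0.031 0.067]
```

View pics/c.png

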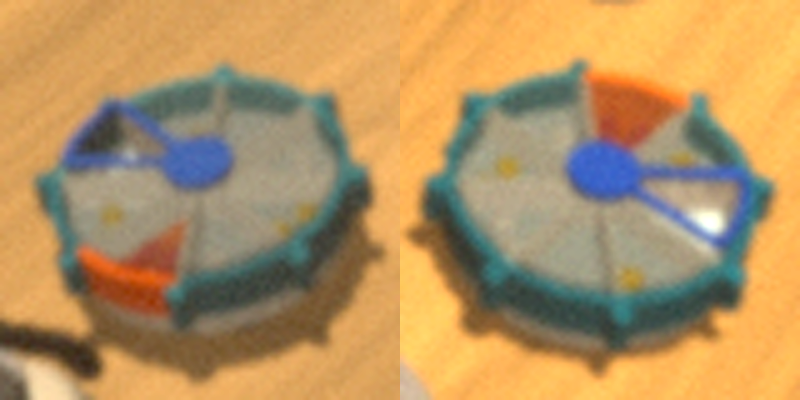

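```bash
python3 - <<'E'
from h import *
from scipy.optimize import least_squares
a=dict(np.load("a.npz"));b=dict(np.load("b.npz"))
L=[(223,72),(322,102),(357,177),(300,246),(178,294),(72,258),(48,181)]
M=[(180,68),(300,103),(362,187),(222,308),(95,266),(38,187),(75,102)]
for c,P,ou,ov,hub,W,O in[(a,L,182,180,(198,162),[(112,103),(67,158)],[(80,252),(170,285)]),(b,M,360,170,(205,170),[(348,170),(325,245)],[(190,75),(285,105)])]:
    g=lambda p,z:pt(c,ou+p[0]/5,ov+p[1]/5,z)[:2]
    X=np.array([g(p,.037) for p in P])
    s=least_squares(lambda q:np.hypot(*(X-q).T)-.0575,[.522,-.068]).x
    D=X-s;an=np.degrees(np.arctan2(D[:,1],D[:,0]))
    print("c",s,g(hub,.045),"r",np.hypot(*D.T).round(4),"lugs",an.round(0),"mod45",(an%45).round(0))
    for n,Q,z in(("win",W,.042),("or",O,.037)):
        e=np.array([g(p,z) for p in Q])-s;print(n,np.degrees(np.arctan2(e[:,1],e[:,0])).round(0))
E
```

```text
c [ 0.52319163 -0.07100922] [ 0.52453628 -0.07151919] r [0.0566 0.0554 0.0574 0.0548 0.0583 0.0557 0.0552] lugs [ 124.   78.   32.   -7.  -54. -100. -144.] mod45 [34. 33. 32. 38. 36. 35. 36.]
win [ 172. -152.]
or [-100.  -58.]
c [ 0.52092625 -0.06693299] [ 0.52034638 -0.06578702] r [0.0561 0.056  0.0555 0.0554 0.0555 0.0571 0.0559] lugs [ -55. -102. -147.  124.   78.   37.   -9.] mod45 [35. 33. 33. 34. 33. 37. 36.]
win [-143.  173.]
or [-58. -98.]
```

The fit puts the axis at about (0.522, -0.069). The window is centred at about -168° and orange at about -78°, so it needs 2 clicks clockwise. I'll push with the back of the +y open finger on the robot's side, along heading about 110°. First I'll move above the pre-contact spot.

Emit:
{"api": "move_arm", "payload": {
  "targets": [-1, 5, -18, 0, 0.19, -1, 10.5, -40, 0, 0.375, -1, 16, -60, 0, 0.56, -1, 21.5, -80, 0, 0.75, -1, 21.5, -80, 0, 0.75, -1, 21.5, -80, 0, 0.75, -1, 21.5, -80, 0, 0.75, -1, 21.5, -80, 0, 0.75, -1, 21.5, -80, 0, 0.75, -1, 21.5, -80, 0, 0.75, -1, 21.5, -80, 0, 0.75, -1, 21.5, -80, 0, 0.75, -1, 21.5, -80, 0, 0.75, -1, 21.5, -80, 0, 0.75, -1, 21.5, -80, 0, 0.75, -1, 21.5, -80, 0, 0.75, -1, 21.5, -80, 0, 0.75, -1, 21.5, -80, 0, 0.75]
}}

```text
time_s: 2.35
position: [0.4722, -0.1751, 0.2316]
tool_rot: [0.0, -0.179, 0.984, -0.0]
wrist_force: [-0.1, 0.1, -0.3]
gripper_width: 0.0853
finger_force: 0.0
```

Emit:
{"api": "move_arm", "payload": {
  "targets": [-1, 0, 0, -5, 0, -1, 0, 0, -10, 0, -1, 0, 0, -15, 0, -1, 0, 0, -18, 0, -1, 0, 0, -20, 0, -1, 0, 0, -21.5, 0, -1, 0, 0, -22, 0, -1, 0, 0, -22, 0, -1, 0, 0, -22, 0]
}}

```text
time_s: 3.48
position: [0.4726, -0.176, 0.0121]
tool_rot: [0.0, -0.179, 0.984, -0.0]
wrist_force: [0.3, -0.6, -0.4]
gripper_width: 0.0853
finger_force: 0.0
```

```bash
python3 - <<'E'
from h import *
a=capture("scene");b=capture("side");np.savez("a2.npz",**a);np.savez("b2.npz",**b)
f=np.hstack([cv2.resize(x,(400,480),interpolation=cv2.INTER_CUBIC) for x in (a["frame"][150:270,150:250,::-1],b["frame"][130:250,350:450,::-1])])
cv2.imwrite("pics/d.png",cv2.convertScaleAbs(f,alpha=1.5));print(state()["position"],state()["wrist_force"])
E
```

```text
[ 0.47246097 -0.17603632  0.01198771] [-0.67396707  0.57535315  0.09339571]
```

View pics/d.png

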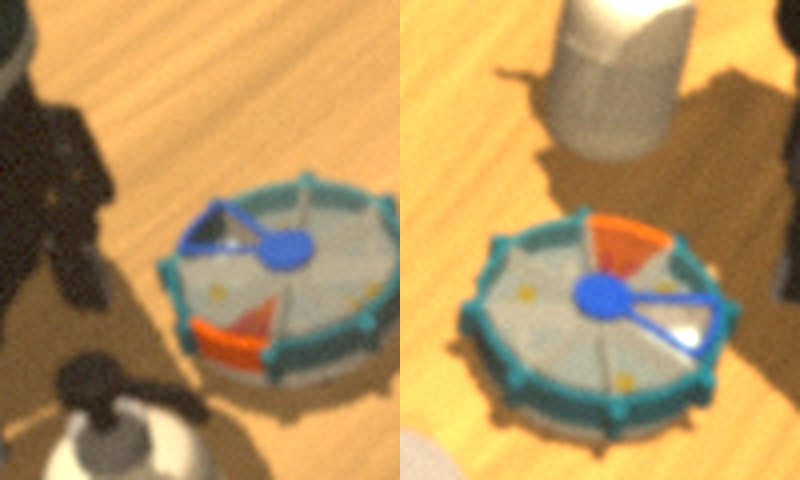

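The leading fingertip is at about (85,300) in the left half, clear of the wheel. I'll measure its extents from depth.

```bash
cat >> h.py <<'E'
C=np.array([.522,-.069]);U=np.array([-.352,.936]);N=np.array([.936,.352])
def cloud(c):
    v,u=np.mgrid[0:400,0:640];z=c["z_map"];m=z>0
    p=np.linalg.inv(c["camera_matrix"])@np.array([u[m],v[m],np.ones(m.sum())])*z[m]
    return (c["R"].T@(p-c["t"][:,None])).T,c["frame"][m]
E
python3 - <<'E'
from h import *
T=np.array([.4725,-.176])
for f in("a2.npz","b2.npz"):
    P,col=cloud(dict(np.load(f)))
    d=P[:,:2]-T;u=d@U;n=d@N
    for lo,hi in((.015,.028),(.028,.04),(.04,.06)):
        m=(P[:,2]>lo)&(P[:,2]<hi)&(abs(u-.03)<.045)&(abs(n)<.02)&(col.sum(1)<200)
        if m.any(): print(f,lo,m.sum(),"u",u[m].min(),u[m].max(),"n",n[m].min(),n[m].max())
    d=P[:,:2]-C
    m=(P[:,2]>.030)&(P[:,2]<.05)&(np.hypot(*d.T)<.064);q=P[m,:2]
    print("ctr",cv2.minEnclosingCircle((q*1000).astype(np.float32)))
E
```

```text
a2.npz 0.015 9 u 0.04073557691176665 0.04243306012091994 n -0.005816906319691097 0.007906913276177286
a2.npz 0.028 64 u 0.03952432411118929 0.05444029420657187 n -0.011424619397033547 0.012003101385518654
a2.npz 0.04 111 u 0.03951008360618547 0.0554727735449516 n -0.011493267605371858 0.012488186991115204
ctr ((521.655517578125, -71.18395233154297), 61.83207702636719)
b2.npz 0.015 5 u 0.049965196170223915 0.0517575965362822 n -0.008760229903079252 0.008413413069411579
b2.npz 0.028 53 u 0.04631091396557784 0.05871469252960725 n -0.009891839415617542 0.012191095971388764
b2.npz 0.04 75 u 0.047811292069365324 0.06014429410068654 n -0.009884681266121248 0.012141734068607104
ctr ((521.2490234375, -66.39962768554688), 61.35047912597656)
```

Emit:
{"api": "move_arm", "payload": {
  "targets": [-1, 0.5, 0.2, -0.3, 0, -1, 1, 0.38, -0.3, 0, -1, 1.5, 0.56, -0.3, 0, -1, 1.5, 0.56, -0.3, 0, -1, 1.36, 0.93, -0.3, 0, -1, 1.22, 1.31, -0.3, 0, -1, 1.15, 1.5, -0.3, 0, -1, 1.15, 1.5, -0.3, 0]
}}

```text
time_s: 4.58
position: [0.4836, -0.1607, 0.0084]
tool_rot: [0.0, -0.179, 0.984, -0.0]
wrist_force: [-0.6, -0.4, 0.3]
gripper_width: 0.0853
finger_force: 0.0
```

Emit:
{"api": "move_arm", "payload": {
  "targets": [-1, -0.05, 0.14, 0, 0, -1, -0.11, 0.28, 0, 0, -1, -0.16, 0.42, 0, 0, -1, -0.21, 0.56, 0, 0, -1, -0.26, 0.7, 0, 0, -1, -0.32, 0.84, 0, 0, -1, -0.37, 0.98, 0, 0, -1, -0.42, 1.12, 0, 0, -1, -0.48, 1.26, 0, 0, -1, -0.53, 1.4, 0, 0, -1, -0.58, 1.54, 0, 0, -1, -0.63, 1.68, 0, 0]
}}

```text
time_s: 6.08
position: [0.4773, -0.1439, 0.0083]
tool_rot: [0.0, -0.179, 0.984, 0.0]
wrist_force: [-1.2, -1.5, -0.1]
gripper_width: 0.0857
finger_force: 0.9
```

```bash
python3 - <<'E'
from h import *
a=capture("scene");b=capture("side");np.savez("a3.npz",**a);np.savez("b3.npz",**b)
f=np.hstack([cv2.resize(x,(400,480),interpolation=cv2.INTER_CUBIC) for x in (a["frame"][150:270,170:270,::-1],b["frame"][130:250,350:450,::-1])])
cv2.imwrite("pics/e.png",cv2.convertScaleAbs(f,alpha=1.5));print(state()["position"],state()["wrist_force"])
E
```

```text
[ 0.47738837 -0.14391716  0.00832906] [-0.69198796 -2.04009114 -0.17214419]
```

View pics/e.png

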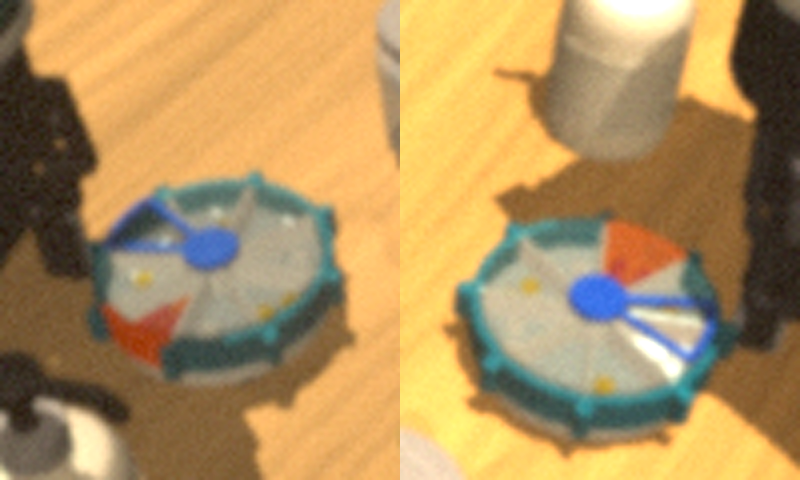

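The left lug at (97,330) is being pushed and the wheel is part-way to the next click, with force about 2 N. I'll continue past half-way.

Emit:
{"api": "move_arm", "payload": {
  "targets": [-1, -0.04, 0.1, 0, 0, -1, -0.07, 0.19, 0, 0, -1, -0.11, 0.28, 0, 0, -1, -0.14, 0.38, 0, 0, -1, -0.18, 0.47, 0, 0, -1, -0.21, 0.56, 0, 0, -1, -0.21, 0.56, 0, 0]
}}

```text
time_s: 7.05
position: [0.4752, -0.1384, 0.0083]
tool_rot: [0.0, -0.179, 0.984, 0.0]
wrist_force: [-0.4, -0.8, 0.2]
gripper_width: 0.0854
finger_force: 0.3
```

```bash
python3 - <<'E'
from h import *
a=capture("scene");b=capture("side");np.savez("a4.npz",**a);np.savez("b4.npz",**b)
f=np.hstack([cv2.resize(x,(400,480),interpolation=cv2.INTER_CUBIC) for x in (a["frame"][150:270,170:270,::-1],b["frame"][130:250,350:450,::-1])])
cv2.imwrite("pics/f.png",cv2.convertScaleAbs(f,alpha=1.5));print(state()["position"],state()["wrist_force"])
for n in "a3 a4 a a2 b b2 b3 b4".split():
    c=dict(np.load(n+".npz"));F=c["frame"].astype(int)
    m=(F[:,:,2]>110)&(F[:,:,2]-F[:,:,0]>60); m=m.astype(np.uint8); m=cv2.erode(m,np.ones((3,3),np.uint8))
    k,l,s,ce=cv2.connectedComponentsWithStats(m);i=1+s[1:,4].argmax();print(n,s[i,4],ce[i].round(2),pt(c,*ce[i],.045).round(4))
E
```

```text
[ 0.47528073 -0.13845631  0.00832635] [-1.86385645  0.54917569 -1.00136144]
a3 39 [221.92 211.46] [ 0.5233 -0.0694  0.045 ]
a4 40 [222.  211.5] [ 0.5235 -0.0694  0.045 ]
a 32 [220.69 211.59] [ 0.5217 -0.0709  0.045 ]
a2 41 [220.66 211.78] [ 0.522  -0.0713  0.045 ]
b 62 [400.45 203.6 ] [ 0.5216 -0.0661  0.045 ]
b2 74 [400.58 203.73] [ 0.5212 -0.0659  0.045 ]
b3 72 [399.33 203.9 ] [ 0.5228 -0.0643  0.045 ]
b4 72 [399.33 203.9 ] [ 0.5228 -0.0643  0.045 ]
```

View pics/f.png

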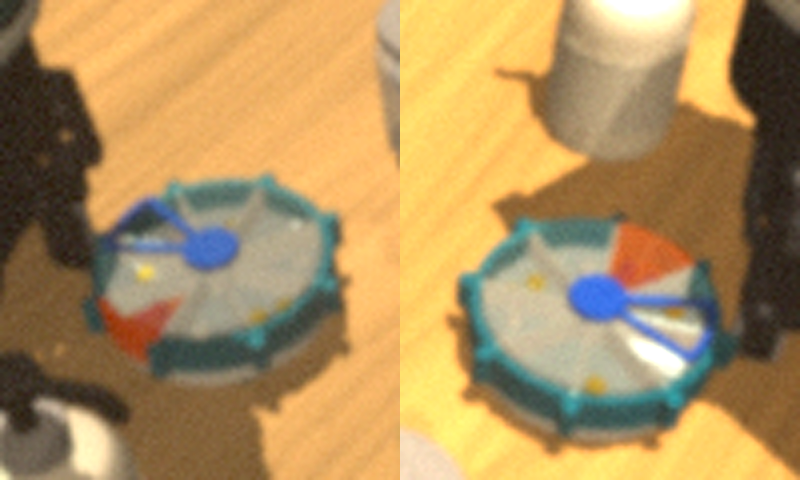

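The wheel is still advancing with light forces. The hub shifted about 2 mm early in the push and has been steady since. I'll continue gently.

Emit:
{"api": "move_arm", "payload": {
  "targets": [-1, -0.04, 0.1, 0, 0, -1, -0.07, 0.19, 0, 0, -1, -0.11, 0.28, 0, 0, -1, -0.14, 0.38, 0, 0, -1, -0.14, 0.38, 0, 0]
}}

```text
time_s: 7.78
position: [0.4738, -0.1346, 0.0083]
tool_rot: [0.0, -0.179, 0.984, 0.0]
wrist_force: [0.1, -0.6, -0.7]
gripper_width: 0.0856
finger_force: 0.0
```

```bash
cat > m.py <<'E'
import sys
from h import *
tag=sys.argv[1]
a=capture("scene");b=capture("side");np.savez("a%s.npz"%tag,**a);np.savez("b%s.npz"%tag,**b)
print(state()["time_s"],state()["position"],state()["wrist_force"])
for n,old in(("a","a2"),("b","b2")):
  for k in(old,n+tag):
    c=dict(np.load(k+".npz"));F=c["frame"].astype(int)
    m=((F[:,:,2]>110)&(F[:,:,2]-F[:,:,0]>60)).astype(np.uint8);m=cv2.erode(m,np.ones((3,3),np.uint8))
    _,l,s,ce=cv2.connectedComponentsWithStats(m);i=1+s[1:,4].argmax();h=pt(c,*ce[i],.045)[:2]
    P,col=cloud(c);col=col.astype(int);d=P[:,:2]-h
    m=(col[:,0]>1.9*col[:,2])&(col[:,0]>2.1*col[:,1])&(P[:,2]>.01)&(np.hypot(*d.T)<.058)
    o=d[m].mean(0);print(k,"hub",h.round(4),"orange n",m.sum(),"ang",np.degrees(np.arctan2(o[1],o[0])).round(1))
f=np.hstack([cv2.resize(x,(400,480),interpolation=cv2.INTER_CUBIC) for x in (a["frame"][150:270,170:270,::-1],b["frame"][130:250,350:450,::-1])])
cv2.imwrite("pics/p%s.png"%tag,cv2.convertScaleAbs(f,alpha=1.5))
E
python3 m.py 5
```

```text
7.875 [ 0.47384361 -0.13466087  0.00830603] [ 0.6528649   0.17640344 -0.41017942]
a2 hub [ 0.522  -0.0713] orange n 122 ang -75.3
a5 hub [ 0.5237 -0.0695] orange n 71 ang -95.5
b2 hub [ 0.5212 -0.0659] orange n 66 ang -76.5
b5 hub [ 0.5227 -0.0645] orange n 38 ang -104.3
```

Emit:
{"api": "move_arm", "payload": {
  "targets": [-1, -0.04, 0.1, 0, 0, -1, -0.07, 0.19, 0, 0, -1, -0.11, 0.28, 0, 0, -1, -0.14, 0.38, 0, 0, -1, -0.14, 0.38, 0, 0]
}}

```text
time_s: 8.5
position: [0.4724, -0.1308, 0.0083]
tool_rot: [0.0, -0.179, 0.984, 0.0]
wrist_force: [-0.6, -0.4, -0.7]
gripper_width: 0.0853
finger_force: 0.0
```

```bash
python3 m.py 6
```

```text
8.6 [ 0.47244599 -0.13087722  0.00832795] [-0.66085459 -0.25164096 -0.93971576]
a2 hub [ 0.522  -0.0713] orange n 122 ang -75.3
a6 hub [ 0.5235 -0.0693] orange n 60 ang -99.4
b2 hub [ 0.5212 -0.0659] orange n 66 ang -76.5
b6 hub [ 0.5226 -0.0644] orange n 45 ang -108.1
```

View pics/p6.png

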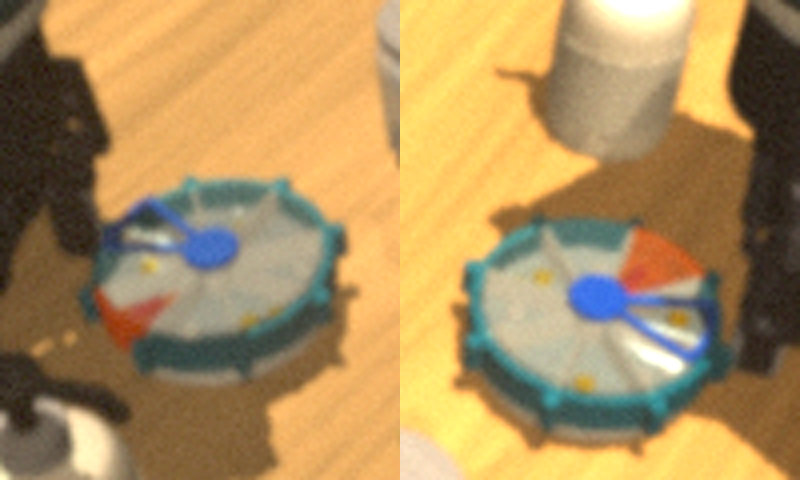

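The back lugs in the left half are at (195,183) and (282,183), and the right panel's front lugs are at (550,398) and (655,400). I'll compute the rotation from them.

```bash
cat > l.py <<'E'
from h import *
def lug(n,P,ou,ov,hub,s=4.):
    c=dict(np.load(n+".npz"))
    for p in P:
        d=pt(c,ou+p[0]/s,ov+p[1]/s,.036)[:2]-hub
        a=np.degrees(np.arctan2(d[1],d[0]));print(n,p,a.round(1),"rot",((34.5-a)%45).round(1),np.hypot(*d).round(4))
E
python3 - <<'E'
from l import *
lug("a6",[(195,183),(282,183),(340,232),(322,290),(262,338),(142,352)],170,150,[.5235,-.0693])
lug("b6",[(150,400),(255,403),(72,335),(75,265),(138,222)],350,130,[.5226,-.0644])
E
```

```text
a6 (195, 183) 141.3 rot 28.2 0.0555
a6 (282, 183) 98.1 rot 26.4 0.0578
a6 (340, 232) 50.9 rot 28.6 0.0593
a6 (322, 290) 13.0 rot 21.5 0.0565
a6 (262, 338) -24.6 rot 14.1 0.0575
a6 (142, 352) -76.5 rot 21.0 0.0601
b6 (150, 400) 98.3 rot 26.2 0.0562
b6 (255, 403) 144.3 rot 25.2 0.0548
b6 (72, 335) 50.0 rot 29.5 0.0565
b6 (75, 265) 7.1 rot 27.4 0.0563
b6 (138, 222) -35.6 rot 25.1 0.0565
```

The wheel has turned about 26°, just past half-way. I'll nudge it a little further with a slightly deeper hook, then withdraw radially so it can settle.

Emit:
{"api": "move_arm", "payload": {
  "targets": [-1, 0.01, 0.11, 0, 0, -1, 0.02, 0.22, 0, 0, -1, 0.04, 0.33, 0, 0, -1, 0.05, 0.44, 0, 0, -1, 0.05, 0.44, 0, 0, -1, -0.35, 0.29, 0, 0, -1, -0.85, 0.1, 0, 0, -1, -1.4, -0.1, 0, 0, -1, -1.9, -0.3, 0, 0, -1, -1.9, -0.3, 0, 0, -1, -1.9, -0.3, 0, 0]
}}

```text
time_s: 9.98
position: [0.4535, -0.1339, 0.0084]
tool_rot: [0.0, -0.179, 0.984, -0.0]
wrist_force: [-0.1, 0.2, 0.1]
gripper_width: 0.0852
finger_force: 0.0
```

```bash
python3 m.py 7
```

```text
10.075 [ 0.45355952 -0.1338738   0.00832177] [-0.84558504 -0.3444244  -0.4312458 ]
a2 hub [ 0.522  -0.0713] orange n 122 ang -75.3
a7 hub [ 0.5235 -0.0693] orange n 27 ang -122.1
b2 hub [ 0.5212 -0.0659] orange n 66 ang -76.5
b7 hub [ 0.523  -0.0645] orange n 22 ang -127.2
```

View pics/p7.png

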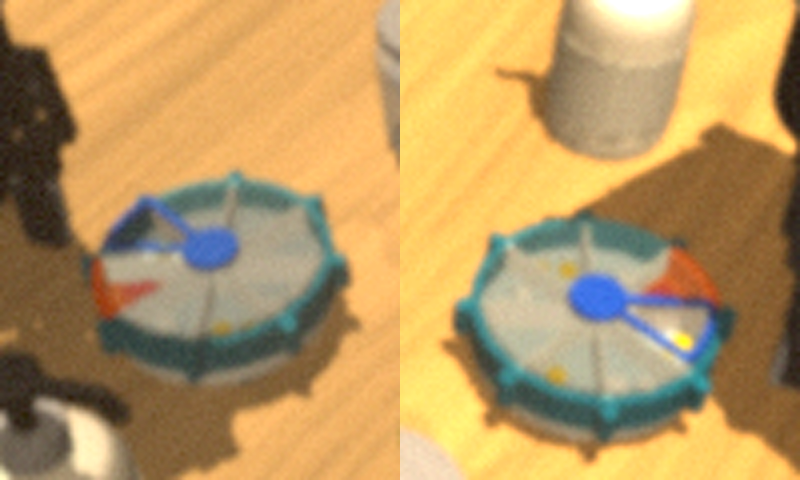

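First click done. Orange is at (115,285) left, next to the window, and the lugs are back at their rest positions. For the second click I'll follow an arc about the hub so the push stays tangential.

```bash
python3 - <<'E'
from h import *
H=np.array([.5232,-.0669]);T=np.array(state()["position"][:2]);soap=np.array([.5905,-.2125])
q=state()["tool_rot"];h0=np.degrees(np.arctan2(2*q[2]**2-1,2*q[1]*q[2]));print(h0,T)
def pose(b,n=-.068):
    h=np.radians(124.5-b);u=np.array([np.cos(h),np.sin(h)]);N=np.array([u[1],-u[0]])
    return H+n*N-.061*u,u,h
for b,n in[(-10,-.09),(-10,-.068)]+[(b,-.068) for b in(-6,-3,0,3,6,9,12,15,18,21,24,27,30)]+[(30,-.09)]:
    p,u,h=pose(b,n);g=np.linalg.norm(p-.057*u-soap)
    print(b,n,((p-T)*100).round(2),round(h-np.radians(h0),3),"otherfinger-soap",g.round(3),"tcp-soap",np.linalg.norm(p-soap).round(3))
E
```

```text
110.58439293353959 [ 0.45355952 -0.1338738 ]
-10 -0.09 [ 4.82 -3.96] 0.417 otherfinger-soap 0.049 tcp-soap 0.097
-10 -0.068 [ 6.39 -2.42] 0.417 otherfinger-soap 0.036 tcp-soap 0.091
-6 -0.068 [ 5.75 -2.36] 0.348 otherfinger-soap 0.044 tcp-soap 0.097
-3 -0.068 [ 5.28 -2.28] 0.295 otherfinger-soap 0.051 tcp-soap 0.101
0 -0.068 [ 4.82 -2.18] 0.243 otherfinger-soap 0.057 tcp-soap 0.105
3 -0.068 [ 4.35 -2.06] 0.191 otherfinger-soap 0.064 tcp-soap 0.11
6 -0.068 [ 3.9  -1.91] 0.138 otherfinger-soap 0.071 tcp-soap 0.115
9 -0.068 [ 3.45 -1.74] 0.086 otherfinger-soap 0.078 tcp-soap 0.119
12 -0.068 [ 3.02 -1.54] 0.033 otherfinger-soap 0.086 tcp-soap 0.124
15 -0.068 [ 2.59 -1.32] -0.019 otherfinger-soap 0.093 tcp-soap 0.129
18 -0.068 [ 2.18 -1.08] -0.071 otherfinger-soap 0.1 tcp-soap 0.134
21 -0.068 [ 1.78 -0.82] -0.124 otherfinger-soap 0.107 tcp-soap 0.138
24 -0.068 [ 1.39 -0.54] -0.176 otherfinger-soap 0.114 tcp-soap 0.143
27 -0.068 [ 1.02 -0.24] -0.228 otherfinger-soap 0.121 tcp-soap 0.148
30 -0.068 [0.66 0.08] -0.281 otherfinger-soap 0.128 tcp-soap 0.153
30 -0.09 [-1.53 -0.09] -0.281 otherfinger-soap 0.149 tcp-soap 0.171
```

The open span brings the trailing finger too close to the soap pump. I'll half-close the gripper, raised 8 mm, and measure the finger again.

Emit:
{"api": "move_arm", "payload": {
  "targets": [-1, 0, 0, 0.8, 0, 0, 0, 0, 0.8, 0, 0, 0, 0, 0.8, 0, 0, 0, 0, 0.8, 0, 0, 0, 0, 0.8, 0, 0, 0, 0, 0.8, 0, 0, 0, 0, 0.8, 0, 0, 0, 0, 0.8, 0]
}}

```text
time_s: 11.08
position: [0.4534, -0.1339, 0.0163]
tool_rot: [0.0, -0.179, 0.984, 0.0]
wrist_force: [-0.6, 0.2, -0.0]
gripper_width: 0.0429
finger_force: 0.0
```

```bash
python3 - <<'E'
from h import *
s=state();T=s["position"][:2];print(s["position"],s["gripper_width"])
for k in("scene","side"):
    P,col=cloud(capture(k))
    d=P[:,:2]-T;u=d@U;n=d@N;print(k,"bias u",)
    for lo,hi in((.014,.02),(.02,.024),(.024,.028),(.028,.04),(.04,.055)):
        m=(P[:,2]>lo)&(P[:,2]<hi)&(abs(u-.03)<.05)&(abs(n)<.017)&(col.sum(1)<180)
        if m.any(): print(lo,m.sum(),"u",u[m].min().round(4),u[m].max().round(4),"n",n[m].min().round(4),n[m].max().round(4))
E
```

```text
[ 0.45343395 -0.13389654  0.01629769] 0.0428918254709421
scene bias u
0.014 8 u 0.019 0.0219 n -0.0109 0.008
0.02 19 u 0.0179 0.0242 n -0.0109 0.0116
0.024 19 u 0.0194 0.0329 n -0.0098 0.0116
0.028 63 u 0.0183 0.0333 n -0.012 0.0118
0.04 87 u 0.0177 0.0334 n -0.0117 0.0117
side bias u
0.014 4 u 0.0293 0.0312 n -0.0067 0.0087
0.02 6 u -0.0185 0.0316 n -0.0076 0.01
0.024 21 u -0.0193 0.0362 n -0.0085 0.0122
0.028 64 u -0.0198 0.0387 n -0.0094 0.0121
0.04 43 u -0.0198 0.0395 n -0.0059 0.0122
```

```bash
python3 - <<'E'
from h import *
H=np.array([.5232,-.0669]);T=np.array([.4535,-.1339]);soap=np.array([.5905,-.2125]);h0=110.6
def pose(b,n=-.068):
    h=np.radians(124.5-b);u=np.array([np.cos(h),np.sin(h)]);N=np.array([u[1],-u[0]])
    return H+n*N-.040*u,u,h
for b,n in[(-7,-.09),(-7,-.068)]+[(b,-.068) for b in range(-4,34,2)]+[(32,-.09)]:
    p,u,h=pose(b,n);g=np.linalg.norm(p-.036*u-soap)
    print(b,n,((p-T)*100).round(2),round(h-np.radians(h0),3),g.round(3))
E
```

```text
-7 -0.09 [ 2.88 -2.26] 0.365 0.089
-7 -0.068 [ 4.53 -0.8 ] 0.365 0.081
-4 -0.068 [ 4.14 -0.66] 0.312 0.085
-2 -0.068 [ 3.88 -0.56] 0.278 0.089
0 -0.068 [ 3.63 -0.45] 0.243 0.092
2 -0.068 [ 3.38 -0.33] 0.208 0.095
4 -0.068 [ 3.14 -0.2 ] 0.173 0.099
6 -0.068 [ 2.9  -0.06] 0.138 0.102
8 -0.068 [2.67 0.09] 0.103 0.105
10 -0.068 [2.44 0.24] 0.068 0.109
12 -0.068 [2.22 0.4 ] 0.033 0.112
14 -0.068 [2.   0.57] -0.002 0.116
16 -0.068 [1.79 0.75] -0.037 0.12
18 -0.068 [1.59 0.93] -0.072 0.123
20 -0.068 [1.39 1.12] -0.106 0.127
22 -0.068 [1.2  1.32] -0.141 0.13
24 -0.068 [1.01 1.53] -0.176 0.134
26 -0.068 [0.84 1.74] -0.211 0.137
28 -0.068 [0.67 1.96] -0.246 0.141
30 -0.068 [0.5  2.18] -0.281 0.144
32 -0.068 [0.35 2.41] -0.316 0.148
32 -0.09 [-1.85  2.31] -0.316 0.167
```

Emit:
{"api": "move_arm", "payload": {
  "targets": [0, 1.4, -1.3, 0, 0.18, 0, 2.88, -2.26, 0, 0.365, 0, 2.88, -2.26, 0, 0.365, 0, 2.88, -2.26, 0, 0.365, 0, 3.3, -1.9, 0, 0.365, 0, 3.7, -1.53, 0, 0.365, 0, 4.1, -1.17, 0, 0.365, 0, 4.53, -0.8, 0, 0.365, 0, 4.53, -0.8, 0, 0.365]
}}

```text
time_s: 12.3
position: [0.499, -0.1416, 0.0163]
tool_rot: [-0.0, -0.354, 0.935, 0.0]
wrist_force: [-0.5, -0.7, 0.5]
gripper_width: 0.0427
finger_force: 0.0
```

```bash
python3 m.py 8
```

```text
12.4 [ 0.49869693 -0.14183876  0.01622232] [-0.23965512 -0.01198049  0.41192099]
a2 hub [ 0.522  -0.0713] orange n 122 ang -75.3
a8 hub [ 0.5235 -0.0692] orange n 37 ang -121.1
b2 hub [ 0.5212 -0.0659] orange n 66 ang -76.5
b8 hub [ 0.5228 -0.0645] orange n 44 ang -124.2
```

View pics/p8.png

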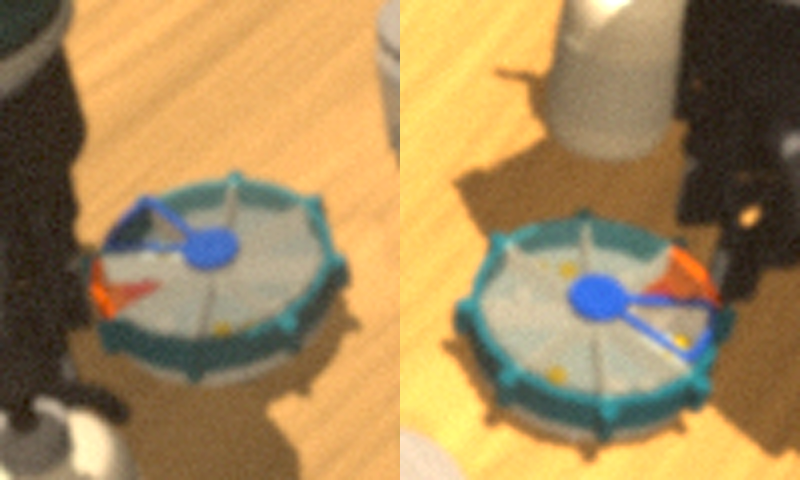

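The finger sits in the gap behind the lug at (700,300) in the right panel, and the hub hasn't moved. Pushing along the arc.

Emit:
{"api": "move_arm", "payload": {
  "targets": [0, -0.39, 0.14, 0, -0.053, 0, -0.65, 0.24, 0, -0.087, 0, -0.77, 0.29, 0, -0.105, 0, -0.9, 0.35, 0, -0.122, 0, -1.02, 0.41, 0, -0.14, 0, -1.15, 0.47, 0, -0.157, 0, -1.27, 0.53, 0, -0.175, 0, -1.39, 0.6, 0, -0.192, 0, -1.51, 0.67, 0, -0.21, 0, -1.63, 0.74, 0, -0.227, 0, -1.86, 0.89, 0, -0.262, 0, -2.09, 1.04, 0, -0.297, 0, -2.31, 1.2, 0, -0.332, 0, -2.53, 1.37, 0, -0.367, 0, -2.74, 1.55, 0, -0.402, 0, -2.94, 1.73, 0, -0.437, 0, -3.14, 1.92, 0, -0.471, 0, -3.33, 2.12, 0, -0.506, 0, -3.33, 2.12, 0, -0.506]
}}

```text
time_s: 14.78
position: [0.4653, -0.1205, 0.0163]
tool_rot: [-0.0, -0.109, 0.994, 0.0]
wrist_force: [0.2, -0.6, -0.4]
gripper_width: 0.0429
finger_force: 0.1
```

```bash
python3 m.py 9
```

```text
14.875 [ 0.46541853 -0.12063699  0.01629831] [ 0.47756881 -0.77350855 -0.90813693]
a2 hub [ 0.522  -0.0713] orange n 122 ang -75.3
a9 hub [ 0.5249 -0.0654] orange n 13 ang -134.0
b2 hub [ 0.5212 -0.0659] orange n 66 ang -76.5
b9 hub [ 0.5232 -0.062 ] orange n 74 ang -139.6
```

Emit:
{"api": "move_arm", "payload": {
  "targets": [0, -0.09, 0.1, 0, -0.017, 0, -0.19, 0.21, 0, -0.035, 0, -0.27, 0.31, 0, -0.052, 0, -0.36, 0.42, 0, -0.07, 0, -0.44, 0.53, 0, -0.087, 0, -0.53, 0.64, 0, -0.105, 0, -0.53, 0.64, 0, -0.105]
}}

```text
time_s: 15.75
position: [0.4601, -0.1142, 0.0163]
tool_rot: [0.0, -0.056, 0.998, -0.0]
wrist_force: [0.0, -0.3, -0.4]
gripper_width: 0.0426
finger_force: 0.0
```

```bash
python3 m.py 10
```

```text
15.85 [ 0.46017301 -0.11428327  0.01634161] [ 1.58684025  0.40935268 -0.10288084]
a2 hub [ 0.522  -0.0713] orange n 122 ang -75.3
a10 hub [ 0.5253 -0.0629] orange n 4 ang -132.3
b2 hub [ 0.5212 -0.0659] orange n 66 ang -76.5
b10 hub [ 0.5237 -0.0592] orange n 87 ang -144.1
```

View pics/p10.png

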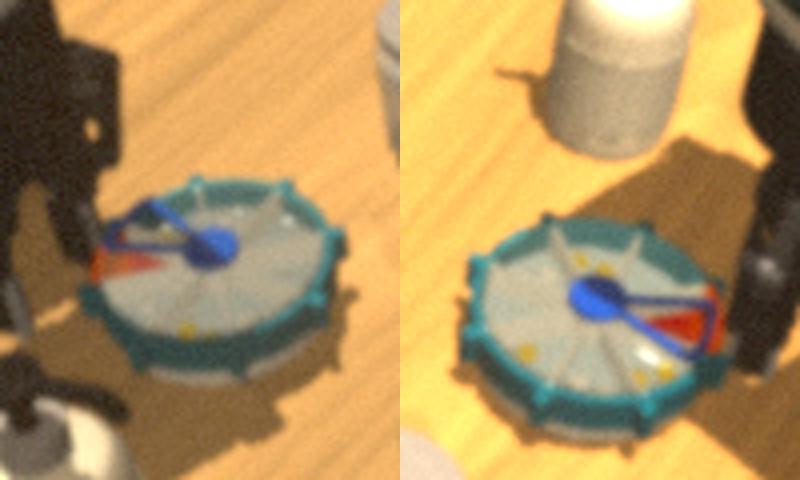

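The hub pixels ((211,248) left and (598,298) right) are unchanged, so the dispenser has not slid. The wheel is about 28° on. I'll nudge a bit more and withdraw, as before.

Emit:
{"api": "move_arm", "payload": {
  "targets": [0, -0.08, 0.11, 0, -0.017, 0, -0.17, 0.22, 0, -0.035, 0, -0.24, 0.33, 0, -0.052, 0, -0.24, 0.33, 0, -0.052, 0, -0.7, 0.3, 0, -0.052, 0, -1.2, 0.28, 0, -0.052, 0, -1.8, 0.25, 0, -0.052, 0, -2.5, 0.23, 0, -0.052, 0, -3.5, 0.2, 0, -0.052, 0, -3.5, 0.2, 0, -0.052]
}}

```text
time_s: 17.1
position: [0.4245, -0.1123, 0.0163]
tool_rot: [0.0, -0.03, 1.0, -0.0]
wrist_force: [0.3, -1.3, -0.3]
gripper_width: 0.0428
finger_force: 0.0
```

```bash
python3 m.py 11
```

```text
17.2 [ 0.42519191 -0.11235387  0.01646994] [0.55107796 0.42923507 0.24469821]
a2 hub [ 0.522  -0.0713] orange n 122 ang -75.3
a11 hub [ 0.5237 -0.0688] orange n 35 ang 178.4
b2 hub [ 0.5212 -0.0659] orange n 66 ang -76.5
b11 hub [ 0.523  -0.0641] orange n 63 ang -167.3
```

View pics/p11.png

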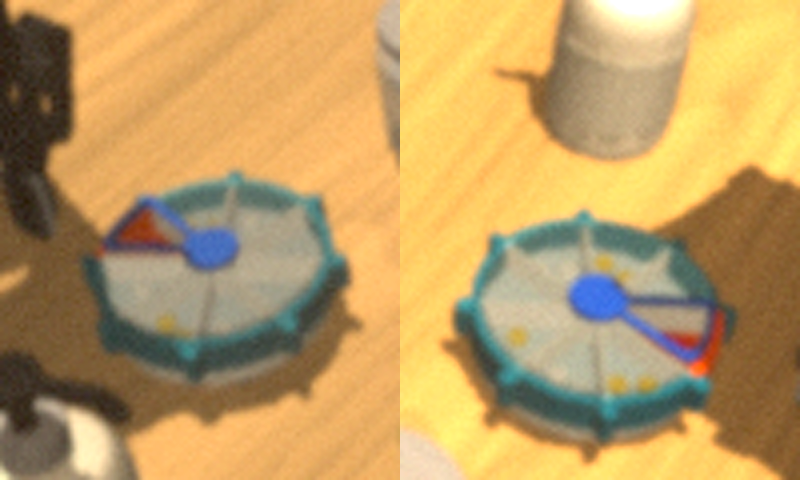

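Orange now fills the window (left (140,230), right (690,345)), and the lugs stand exactly at the click positions. The arm is clear, so I'll hand it in.

```bash
python3 -c "
from plant import *
print(sign_off())"
```

```text
the job is handed in; nothing more can be done
None
```

The wheel went on two clicks clockwise and the orange compartment is clicked home in the open window; the dispenser shifted about 2 mm during the first push, nothing was gripped, and the arm never came near the bottles or jar.

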